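# Close up the prep station: board back, catch tray home

### The job

Close up the prep station: push the pulled-out chopping board back until it is fully against its stop, and nudge the steel catch tray into line with the bay under the board and push it along the worktop until its front is flush with the front of the station. Use only the fingertips or the outside of the fingers: the tray must slide and not be lifted or tipped, and everything that stands around must stay where it is.

Things in the scene. Friction and masses are not known exactly. Their poses are not given: they have to be found in the camera images.
- station: Prep station, fixed on the worktop: dark wooden side walls 19 mm thick, 56 mm high, their front ends rounded (radius 9.5 mm), and a chopping board sliding on top. 190 mm wide, 220 mm deep. Origin: middle of its front (the line across the wall fronts), at worktop level. x axis: into the bay, away from the robot; y to the left; z up. Place and yaw (up to 0.14 rad) vary.
- bay_stop (a point): Middle of the rigid back stop inside the tray bay, 151 mm in from the station's front and 25 mm up; axes as the station's. The bay lies between the side walls: 152 mm wide, 59 mm high under the board, open to the front; its floor is the bare worktop.
- board (a joint): Chopping board of lighter wood, 220 mm deep, 190 mm wide, 22 mm thick, its top 81 mm above the worktop, sliding along the station's x. Value in m: 0 = back on its end stop, front edge flush with the station's front; positive = pulled out toward the robot (up to 0.10), overhanging the mouth of the bay. Takes about 2 N to slide and stays where left.
- board_front (a point): Middle of the chopping board's front edge face, 70 mm above the worktop; moves with the board. Axes as the station's.
- tray: Loose, open steel catch tray, 150 mm long (x), 142 mm wide (y), 46 mm high, 0.3 to 0.6 kg, vertical corners rounded 10 mm. Origin: middle of its underside; x points to its rear, which enters the bay first. Starts askew in front of the bay, perhaps partly under the board. Home: rear on the back stop, origin at station x = 0.076, 5 mm play each side.
- tray_front (a point): Middle of the tray's front face (75 mm from its origin, toward the robot), 14 mm above the worktop. The front wall is 46 mm high but only 28 mm in its middle 50 mm (thumb notch). Axes as the tray's; flush with the station's front when home.
- spice_jar: Bystander: spice jar with a red cap, 45 mm across, 106 mm tall, loose. Origin: middle of its underside.
- spice_jar2: Bystander: second spice jar with a red cap, 45 mm across, 106 mm tall, loose. Origin: middle of its underside.
- salt: Bystander: salt shaker of clear glass with a grey top, 44 mm across, 90 mm tall, loose. Origin: middle of its underside.
- mill: Bystander: dark wooden pepper mill, 58 mm across, 160 mm tall, loose. Origin: middle of its underside.
- timer: Bystander: kitchen timer with an orange top and a white base, 71 mm across, 56 mm tall, loose. Origin: middle of its underside.
- mug: Bystander: white mug with a small flower pattern and a handle, 88 mm across, 99 mm tall, loose. Origin: middle of its underside.

How it is judged:
By the outcome, as a careful person would: the job done as asked, in the order asked, and still so for the second after the job is handed in, with the robot touching nothing.
It also fails if it takes over 72 s, if anything falls off the work surface, if the arm or the gripper's body presses on something with over 40 N, if the wrist force passes 120 N, or if a joint passes its speed limit or range.

### The arm

A 7-joint arm with a two-finger parallel gripper is mounted at the origin on a cart in front of the work surface, level with it; the furniture and walls round the work are solid. World frame = base frame: x ahead of the robot, y to its left, z up, the work surface at z = 0. Lengths are in m, angles in rad, forces in N, time in s.
With the tool pointing down it reaches from about 0.425 to 0.8 m from the base axis. Payload 8.3 kg.
Tool frame: the origin (TCP) lies between the finger pads; the fingertips stand 8 mm ahead of it and the grasp point (between the pads) lies 11 mm behind it (r.tip_extent is the distance from the TCP to the fingertips, in m); z points along the fingers, y is the line along which they close (so a half turn about z gives the same grasp; the last joint's range is limited). The gripper opens to 85 mm and grips with 20 to 120 N. Pads are 22 mm wide; open, the fingers measure 114 mm over their backs; the gripper's body (76 mm by 85 mm) begins 54 mm behind the grasp point. The pads swing forward as they close: fully open they stand 13 mm farther back than shut.
Start: joints at [-0.063, 0.383, 0.016, 1.37, -0.006, 1.388, -0.046], TCP at [0.625, 0, 0.239] pointing down, gripper open.
Joint ranges: [-2.95, 2.95], [-0.25, 2.06], [-1.52, 1.56], [0.18, 2.33], [-1.44, 4.58], [0.02, 2.06], [-3.01, 3.01]. Speed limits (rad/s): [2.39, 2.39, 3.01, 3.01, 3.14, 3.14, 3.14].

### API

Orientations are given as a unit quaternion [w, x, y, z].
In Python, from workcell import r gives the robot as it stands.
- The arm moves only by the tool move_arm, never from a script. Its argument "targets" is one flat list of numbers, 7 for each row, row after row: the shift along the world's x, y, z scaled (see below), then the turn, a rotation vector about the world's x, y, z scaled (see below), then the opening, from 0 (shut) to 1 (fully open). In form: [tx, ty, tz, rx, ry, rz, jaw, tx, ty, tz, rx, ry, rz, jaw, ...]. A call has 1 to 5 rows; each row shifts and turns the commanded pose from where the row before left it; what a row does not reach is not made up. The controller multiplies each number of a shift by 100 mm and each number of a turn by 180 degrees. A row lasts 1/10 s, in which the tool goes at most 50 mm and 8.59 degrees, less where a joint would pass 70% of its speed; a pose out of reach is approached as far as the arm can. A call with a number of a shift or a turn outside -1 to 1 is refused whole. A call with a gripper value outside its range is refused whole. The fingers move at their own pace and stop on an object; "newtons" is the grip in N (left out, the last holds). Time passes only in rows, so rows that do not move let the fingers close. It gives the time, the measured TCP pose, the force, the opening and the grip force at its end, in the units of the state.
- r.read_state(): the state, without advancing time (a new reading comes with each control period).
- r.camera(name): name is "scene" or "side" or "wrist"; returns (picture, depth): 400x640x3 uint8, blue, green, red; 400x640 float32, m along the optical axis (not along the pixel's ray), 0 where there is no reading.
- r.camera_model(name): a dict with "camera_matrix" (3x3 intrinsics, pixels), "pose" (4x4, takes a point from camera to world coordinates); the wrist camera has in their place "mount" (4x4, takes a point from camera to tool coordinates, whose origin is the TCP and whose axes are the flange's). Camera axes: x right, y down, z forward; pixel columns grow to the right and rows downward; lengths in m; the calibration is good to about 2 mm. A picture is of the moment at which its call begins: read the wrist's pose just before it. camera_model takes no time and is no camera call.
- r.close_job(): hands the job in; it is judged then, once.
The state is a dict: "clock": time; "q": joint angles; "qvel": joint speeds; "joint_torque": joint torques, N m; "position": TCP position; "tool_rot": TCP orientation; "wrist_force": force on the tool from outside, world axes, zero at the start; "torque": the same for the moment, N m; "gripper_width": finger opening in m; "gripper_force": force on a finger pad.
Only numpy, scipy, OpenCV 4.12 (cv2) and the standard library are available. Lean on these libraries where they do the work, as an engineer would, in place of code of your own. Each camera call takes 0.05 s, during which the arm holds its last target. There are 200 camera calls.

## Working session

There is one attempt and no reset: what is moved stays moved. The work goes in short steps, Python scripts to look and compute and a tool call to move; the robot and the scene stay as the last step left them, time stands still between calls to the robot, and variables do not carry over. Pictures are saved under pics/ and viewed, at most 10 in all, crops included, and the job is handed in when it is done.

Besides the shell and the picture viewer there is one more tool, called after "Call:" in YAML: its name, and indented under it one key for each argument. move_arm: Moves the arm, as the interface text tells. Its arguments: {"type":"object","properties":{"targets":{"type":"array","items":{"type":"number"}},"newtons":{"type":"number"}},"required":["targets"]}

```bash
mkdir -p pics; ls
cat > h.py <<'E'
import numpy as np, cv2
from workcell import r
def cloud(name):
    m=r.camera_model(name)
    if name=='wrist':
        from scipy.spatial.transform import Rotation as R
        s=r.read_state(); T=np.eye(4); q=s['tool_rot']; T[:3,:3]=R.from_quat([q[1],q[2],q[3],q[0]]).as_matrix(); T[:3,3]=s['position']; P=T@m['mount']
    else: P=m['pose']
    P=np.array(P); im,d=r.camera(name); K=np.array(m['camera_matrix'])
    v,u=np.mgrid[:400,:640]; p=np.stack([(u-K[0,2])/K[0,0]*d,(v-K[1,2])/K[1,1]*d,d],-1)
    w=p@P[:3,:3].T+P[:3,3]; w[d==0]=np.nan
    return im,w,P,K
E
python3 - <<'E'
from h import *
s=r.read_state(); print(s['clock'],s['position'],s['tool_rot'],s['wrist_force'],s['gripper_width'])
for n in ('scene','side'):
    im,w,P,K=cloud(n); cv2.imwrite(f'pics/{n}0.png',im); np.save(n+'0.npy',w); print(n,P.round(3).tolist(),K[0,0])
E
```

```text
pics
0.0 [6.24499930e-01 4.22897962e-05 2.38282063e-01] [-6.75773091e-04  7.07076217e-01  7.07136666e-01 -7.09275839e-04] [ 0.53041234 -0.59047806 -0.33922496] 0.08539565393301572
scene [[-0.711, -0.462, 0.531, 0.146], [-0.703, 0.464, -0.538, 0.492], [0.002, -0.756, -0.655, 0.659], [0.0, 0.0, 0.0, 1.0]] 416.9207019568958
side [[0.918, -0.186, 0.35, 0.305], [-0.396, -0.449, 0.801, -0.675], [0.008, -0.874, -0.486, 0.507], [0.0, 0.0, 0.0, 1.0]] 411.8837551426288
```

View pics/scene0.png

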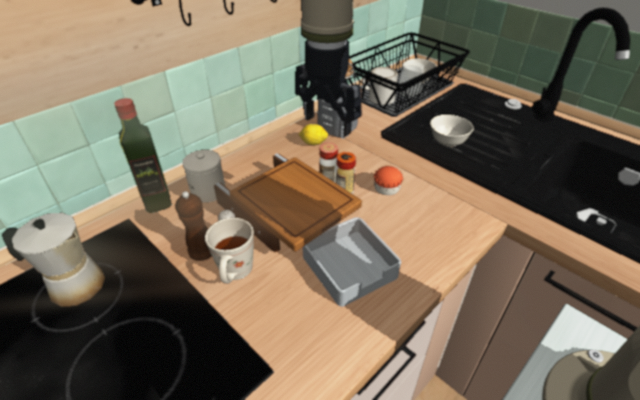

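View pics/side0.png

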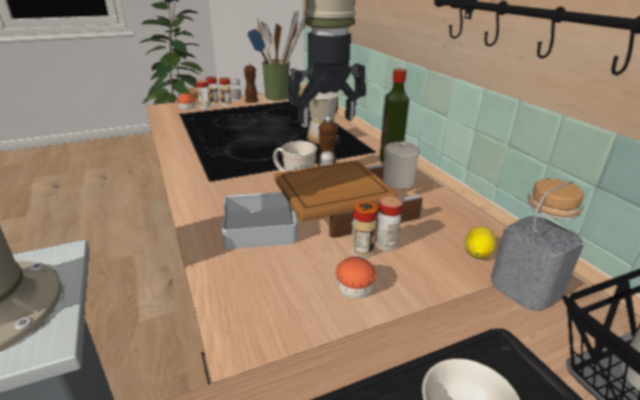

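The scene view shows the board at (295,200), the tray askew in front of it at (350,260), the mug at (230,250) and mill at (192,225) on the left, two jars at (330–346,165) and the timer at (388,180) on the right. The side view shows the same, with the tray at (260,220), the board at (335,187) and the salt at (327,160).

```bash
cat > m.py <<'E'
from h import *
def measure(ws):
    out={}
    for n,(im,w) in ws.items():
        hsv=cv2.cvtColor(im,cv2.COLOR_BGR2HSV); H,S,V=[hsv[...,i].astype(int) for i in range(3)]
        x,y,z=w[...,0],w[...,1],w[...,2]
        reg=(x>0.25)&(x<0.9)&(abs(y)<0.35)
        b=reg&(z>0.074)&(z<0.088)&(S>90)&(H<25)
        t=reg&(z>0.040)&(z<0.052)&(S<70)
        for nm,m in (('board',b),('tray',t)):
            k=cv2.connectedComponentsWithStats(m.astype(np.uint8),connectivity=8)
            if k[0]<2: continue
            mm=cv2.morphologyEx(m.astype(np.uint8),cv2.MORPH_CLOSE,np.ones((9,9)))&m
            n2,l,st,_=cv2.connectedComponentsWithStats(cv2.dilate(m.astype(np.uint8),np.ones((7,7))))
            i=1+st[1:,4].argmax(); p=w[(l==i)&m]
            rc=cv2.minAreaRect((p[:,:2]*1000).astype(np.float32))
            print(n,nm,len(p),'rect',np.round(rc[0],1),np.round(rc[1],1),round(rc[2],2),'z',np.median(p[:,2]).round(4),cv2.boxPoints(rc).round(0).tolist())
E
python3 - <<'E'
from m import *
ws={n:(cv2.imread(f'pics/{n}0.png'),np.load(n+'0.npy')) for n in('scene','side')}
measure(ws)
# bystanders: plot heightmap top view
M=np.zeros((600,800,3),np.uint8)+40
for n,(im,w) in ws.items():
    p=w.reshape(-1,3);c=im.reshape(-1,3);k=np.isfinite(p[:,0])&(p[:,2]<0.18)&(p[:,2]>0.012)
    p=p[k];c=c[k]; o=np.argsort(p[:,2]);p=p[o];c=c[o]
    u=(400-p[:,1]*1000).astype(int);v=(900-p[:,0]*1000).astype(int)
    k=(u>=1)&(u<799)&(v>=1)&(v<599)
    for du in(0,1):
        for dv in (0,1): M[v[k]+dv,u[k]+du]=c[k]
for y in range(0,800,100): cv2.line(M,(y,0),(y,599),(0,255,255),1)
for y in range(0,600,100): cv2.line(M,(0,y),(799,y),(0,255,255),1)
cv2.imwrite('pics/top0.png',M)
E
```

```text
scene board 6286 rect [665.5  51.8] [191.7 223.6] 88.34 z 0.0826 [[551.0, -41.0], [774.0, -47.0], [780.0, 144.0], [556.0, 151.0]]
scene tray 403 rect [489.5  41.1] [103.3 151.9] 76.18 z 0.0465 [[403.0, 9.0], [551.0, -27.0], [576.0, 73.0], [428.0, 109.0]]
side board 4139 rect [665.9  51.6] [192.9 220.9] 88.36 z 0.0802 [[553.0, -42.0], [774.0, -48.0], [779.0, 145.0], [558.0, 151.0]]
side tray 285 rect [485.2  16. ] [ 76.3 155.6] 87.33 z 0.044 [[406.0, -18.0], [561.0, -26.0], [565.0, 50.0], [409.0, 58.0]]
```

View pics/top0.png

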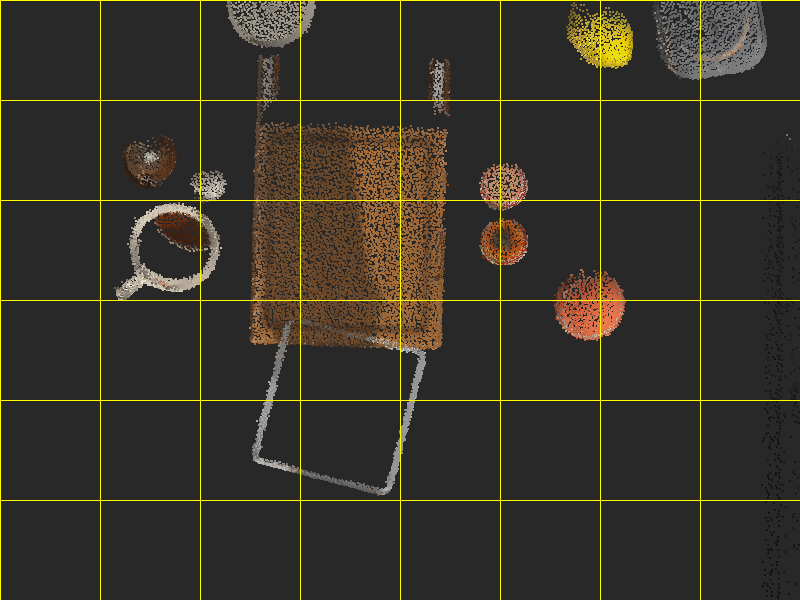

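The top-down map (u=400−1000y, v=900−1000x) shows the board at yaw ≈ −0.029 rad with its front near x=0.554. The station walls end at x≈0.845, so the board is about 70 mm out. The tray centre is near (0.493, 0.061) at yaw ≈ −0.24. The mug, salt and mill stand to the left, and the jars and timer to the right.

Run:
```python
from h import *
print([a for a in dir(r) if a[0]!='_'], r.tip_extent)
m=r.camera_model('wrist'); print(np.round(m['mount'],3).tolist())
w=np.concatenate([np.load(n+'0.npy').reshape(-1,3) for n in('scene','side')])
# station walls: rear ends (behind board) and wall band
k=(w[:,2]>0.045)&(w[:,2]<0.062)&(w[:,0]>0.775)&(w[:,0]<0.87)&(abs(w[:,1]-.045)<0.11)
p=w[k]
for nm,q in(('L',p[p[:,1]>.05]),('R',p[p[:,1]<.05])): print(nm,len(q),q[:,0].max(),np.percentile(q[:,0],98),np.median(q[:,1]),np.percentile(q[:,1],[3,97]))
# tray rim: fit inlier lines
k=(w[:,2]>0.038)&(w[:,2]<0.052)&(w[:,0]>0.38)&(w[:,0]<0.6)&(w[:,1]>-0.05)&(w[:,1]<.17)
print(cv2.minAreaRect((w[k][:,:2]*1000).astype(np.float32)))
k=(w[:,2]>-0.005)&(w[:,2]<0.03)&(w[:,0]>0.45)&(w[:,0]<0.53)&(abs(w[:,1]-.06)<0.03)
print('floor z',np.percentile(w[k][:,2],[10,50,90]))
```

```text
['Unreachable', 'camera', 'camera_model', 'close_job', 'read_state', 'tip_extent'] 0.008
[[-0.0, -0.95, -0.312, 0.08], [1.0, -0.0, 0.0, -0.0], [-0.0, -0.312, 0.95, -0.134], [0.0, 0.0, 0.0, 1.0]]
L 480 0.869952501023004 0.8684409534087157 0.13107332987968867 [0.10136314 0.15066033]
R 264 0.8399805267307094 0.8370963913414972 -0.04086613996373484 [-0.04790415 -0.02970613]
((495.3618469238281, 62.79606628417969), (147.5614776611328, 152.53842163085938), 75.3262710571289)
floor z [0.00196489 0.00421961 0.00591109]
```

Call:
move_arm:
  targets: [-0.4,0.1,0,0,0,0.0477,0.7,-0.5,0.1,0,0,0,0.0477,0.7,-0.4,0.1,0,0,0,0.0477,0.7,0,0.1,0,0,0,0.0477,0.7,0,0.1,0,0,0,0.0477,0.7]

```text
clock: 0.6
position: [0.4945, 0.0501, 0.2393]
tool_rot: [-0.0, 0.396, 0.918, -0.0]
wrist_force: [-0.7, -0.8, -0.9]
gripper_width: 0.06
gripper_force: 0.0
```

Call:
move_arm:
  targets: [0,0.05,-0.1,0,0,0.0477,0.7,0,0,-0.1,0,0,0.0477,0.7,0,0,-0.1,0,0,0.0477,0.7,0,0,-0.1,0,0,0.0477,0.7,0,0,-0.1,0,0,0.0477,0.7]

```text
clock: 1.1
position: [0.4956, 0.0548, 0.1885]
tool_rot: [-0.0, 0.033, 0.999, -0.0]
wrist_force: [-0.1, -0.7, 0.6]
gripper_width: 0.0598
gripper_force: 0.0
```

Call:
move_arm:
  targets: [0,0,-0.45,0,0,0.012,0.7,0,0,-0.45,0,0,0,0.7,0,0,-0.38,0,0,0,0.7,0.1,0,0,0,0,0,0.7,0.1,0,0,0,0,0,0.7]

```text
clock: 1.6
position: [0.5166, 0.0548, 0.0618]
tool_rot: [-0.0, 0.017, 1.0, -0.0]
wrist_force: [0.9, -0.2, 1.6]
gripper_width: 0.0596
gripper_force: 0.0
```

Call:
move_arm:
  targets: [0.1,0,0,0,0,0,0.7,0.1,0,0,0,0,0,0.7,0.1,0,0,0,0,0,0.7,0.1,0,0,0,0,0,0.7,0.1,0,0,0,0,0,0.7]

```text
clock: 2.1
position: [0.5668, 0.0549, 0.0617]
tool_rot: [0.0, 0.017, 1.0, -0.0]
wrist_force: [-2.0, -0.1, 1.7]
gripper_width: 0.0597
gripper_force: 1.0
```

Call:
move_arm:
  targets: [0.1,0,0,0,0,0,0.7,0.1,0,0,0,0,0,0.7,0.1,0,0,0,0,0,0.7,0.05,0,0,0,0,0,0.7,0.02,0,0,0,0,0,0.7]

```text
clock: 2.6
position: [0.6035, 0.0548, 0.061]
tool_rot: [-0.0, 0.017, 1.0, -0.0]
wrist_force: [-1.7, -1.6, 0.6]
gripper_width: 0.0596
gripper_force: 0.8
```

Call:
move_arm:
  targets: [0.02,0,0,0,0,0,0.7,0.02,0,0,0,0,0,0.7,0.02,0,0,0,0,0,0.7]

```text
clock: 2.9
position: [0.6087, 0.0548, 0.0611]
tool_rot: [-0.0, 0.017, 1.0, -0.0]
wrist_force: [-0.8, -1.3, -1.3]
gripper_width: 0.0597
gripper_force: 0.8
```

Call:
move_arm:
  targets: [0.02,0,0,0,0,0,0.7,0.02,0,0,0,0,0,0.7,0.02,0,0,0,0,0,0.7]

```text
clock: 3.2
position: [0.6128, 0.0549, 0.0611]
tool_rot: [-0.002, 0.017, 1.0, -0.0]
wrist_force: [-20.4, -3.2, 12.9]
gripper_width: 0.0599
gripper_force: 9.8
```

Call:
move_arm:
  targets: [0.02,0,0,0,0,0,0.7,0.02,0,0,0,0,0,0.7]

```text
clock: 3.4
position: [0.6128, 0.0549, 0.0611]
tool_rot: [-0.007, 0.017, 1.0, -0.001]
wrist_force: [-39.1, -5.3, 29.1]
gripper_width: 0.0601
gripper_force: 19.9
```

Call:
move_arm:
  targets: [-0.3,0,0,0,0,0,0.7,-0.3,0,0,0,0,0,0.7,-0.3,-0.05,0,0,0,0,0.7,0,0,-0.2,0,0,0,0.7,0,0,-0.15,0,0,0,0.7]

```text
clock: 3.9
position: [0.5293, 0.0501, 0.0268]
tool_rot: [0.001, 0.017, 1.0, 0.0]
wrist_force: [-0.4, -0.3, -1.2]
gripper_width: 0.0599
gripper_force: 0.0
```

Run:
```python
from h import *
s=r.read_state(); print(s['position'],s['wrist_force'])
ims=[]
for n in('scene','wrist'):
    im,w,_,_=cloud(n); ims.append(im if n=='wrist' else im[100:340,200:520])
cv2.imwrite('pics/a1.png',np.vstack([cv2.resize(ims[0],(400,300)),cv2.resize(ims[1],(400,250))]))
```

```text
[0.52928814 0.0500845  0.02676354] [-0.3573552  -0.30627553 -1.24209252]
```

View pics/a1.png

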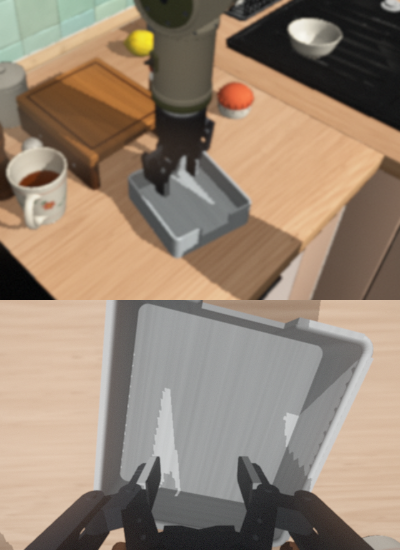

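The board now sits back on the station, and both fingertips are inside the tray near its rear wall, with the front notch at the top of the wrist view around (250,315). I'll tow the tray forward by the inside of the rear wall.

Call:
move_arm:
  targets: [0.1,0,0,0,0,0,0.7,0.08,0,0,0,0,0,0.7,0.08,0,0,0,0,0,0.7,0.08,0,0,0,0,0,0.7,0.08,0,0,0,0,0,0.7]

```text
clock: 4.5
position: [0.5711, 0.0504, 0.0268]
tool_rot: [-0.001, 0.017, 1.0, 0.0]
wrist_force: [-6.3, 1.7, 5.4]
gripper_width: 0.0597
gripper_force: 3.1
```

Call:
move_arm:
  targets: [0.08,0,0,0,0,0,0.7,0.06,0,0,0,0,0,0.7,0.04,0,0,0,0,0,0.7,0.02,0,0,0,0,0,0.7]

```text
clock: 4.9
position: [0.5911, 0.05, 0.0266]
tool_rot: [-0.001, 0.017, 1.0, -0.0]
wrist_force: [-8.2, 0.0, 6.8]
gripper_width: 0.0596
gripper_force: 4.1
```

```bash
cat > tray.py <<'E'
from m import *
import sys
# wrist+scene+side clouds: tray rim
P=[]
for n in ('scene','side','wrist'):
    im,w,_,_=cloud(n); hsv=cv2.cvtColor(im,cv2.COLOR_BGR2HSV)
    if n=='wrist': cv2.imwrite('pics/%s.png'%sys.argv[1],im)
    k=(w[...,2]>0.038)&(w[...,2]<0.051)&(w[...,0]>0.38)&(w[...,0]<0.75)&(abs(w[...,1]-.06)<.11)&(hsv[...,1]<70)&(hsv[...,2]>85)
    p=w[k]; P.append(p)
    for nm in 'LRF':
        a=p
        if nm=='L': a=p[p[:,1]>.11]
        if nm=='R': a=p[p[:,1]<.01]
        if nm=='F': a=p[(abs(p[:,1]-.06)<.06)&(p[:,0]<.52)&((p[:,1]<.033)|(p[:,1]>.087))]
        if len(a)<15: continue
        vx,vy,x,y=cv2.fitLine((a[:,:2]*1000).astype(np.float32),cv2.DIST_HUBER,0,.01,.01).ravel()
        d=np.array([vx,vy])*np.sign(vx if nm!='F' else -vy); print(n,nm,len(a),'ang',np.degrees(np.arctan2(d[1],d[0])).round(2),'pt',x.round(1),y.round(1),'ext',a[:,:2].min(0).round(3),a[:,:2].max(0).round(3))
E
python3 tray.py w2
```

```text
scene L 287 ang -1.76 pt 524.7 116.8 ext [0.455 0.111] [0.601 0.121]
scene R 291 ang -2.83 pt 521.6 -20.8 ext [ 0.451 -0.027] [0.598 0.009]
scene F 234 ang -102.68 pt 462.0 55.7 ext [0.451 0.001] [0.519 0.12 ]
side L 184 ang -1.65 pt 522.7 115.8 ext [0.458 0.11 ] [0.588 0.122]
side R 321 ang -1.83 pt 523.3 -21.8 ext [ 0.452 -0.027] [0.602 0.009]
side F 120 ang -107.73 pt 470.5 66.4 ext [0.453 0.001] [0.52 0.12]
wrist L 5963 ang -2.04 pt 534.5 114.7 ext [0.484 0.11 ] [0.603 0.12 ]
wrist R 6720 ang -1.66 pt 529.5 -20.7 ext [ 0.479 -0.026] [0.6  0.01]
wrist F 2416 ang -1.86 pt 501.5 115.8 ext [0.484 0.113] [0.52 0.12]
```

View pics/w2.png

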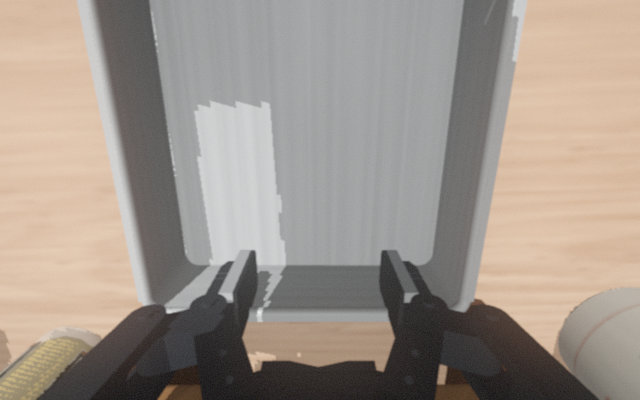

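The wrist view shows both fingers on the inside of the rear wall at row 290. The tray is now straight at about −1.8° yaw, but roughly 8 mm too far right. I'll recheck the station axis with the board closed.

Run:
```python
from m import *
for n in('scene','side'):
    im,w,_,_=cloud(n); measure({n:(im,w)})
    hsv=cv2.cvtColor(im,cv2.COLOR_BGR2HSV)
    b=w[(w[...,2]>0.072)&(w[...,2]<0.090)&(w[...,0]>0.6)&(w[...,0]<0.86)&(w[...,1]>-.07)&(w[...,1]<.17)&(hsv[...,1]>90)]
    # edges per x slice
    for lo in np.arange(.66,.84,.03):
        q=b[(b[:,0]>lo)&(b[:,0]<lo+.03)]
        if len(q)>50: print(n,round(lo+.015,3),np.percentile(q[:,1],[1,99]).round(4),q[:,1].mean().round(4))
```

```text
scene board 4401 rect [731.5  52.1] [190.4 273.9] 86.74 z 0.0827 [[589.0, -35.0], [863.0, -51.0], [874.0, 139.0], [600.0, 155.0]]
scene tray 357 rect [531.9   1.6] [162.8  80.5] 13.11 z 0.0465 [[443.0, 22.0], [462.0, -56.0], [620.0, -19.0], [602.0, 59.0]]
scene 0.675 [0.0207 0.1459] 0.0897
scene 0.705 [-0.0054  0.1449] 0.0769
scene 0.735 [-0.0232  0.1441] 0.0675
scene 0.765 [-0.0411  0.1433] 0.0588
scene 0.795 [-0.0423  0.1427] 0.0562
scene 0.825 [-0.044   0.1415] 0.0577
side board 3678 rect [732.5  49.4] [192.1 220.6] 87.77 z 0.0802 [[619.0, -42.0], [839.0, -51.0], [846.0, 141.0], [626.0, 150.0]]
side tray 336 rect [527.8  -1.1] [ 49.8 151.4] 87.74 z 0.0441 [[451.0, -23.0], [602.0, -29.0], [604.0, 21.0], [453.0, 27.0]]
side 0.675 [-0.0428  0.1394] 0.0387
side 0.705 [-0.0439  0.1392] 0.0378
side 0.735 [-0.0435  0.1385] 0.0389
side 0.765 [-0.0463  0.1383] 0.0363
side 0.795 [-0.047   0.1389] 0.0336
side 0.825 [-0.0475  0.1372] 0.0353
```

Call:
move_arm:
  targets: [-0.24,0.05,0,0,0,0,0.7,-0.2,0.05,0,0,0,0,0.7,-0.2,0.03,0,0,0,0,0.7,0,0.04,0,0,0,0,0.7,0,0.03,0,0,0,0,0.7]

```text
clock: 5.65
position: [0.5281, 0.0701, 0.0269]
tool_rot: [0.001, 0.017, 1.0, 0.0]
wrist_force: [-0.2, -0.2, 0.5]
gripper_width: 0.0599
gripper_force: 0.0
```

Call:
move_arm:
  targets: [0,0.03,0,0,0,0,0.7,0,0.03,0,0,0,0,0.7,0,0.02,0,0,0,0,0.7]

```text
clock: 5.95
position: [0.5287, 0.076, 0.0269]
tool_rot: [0.001, 0.018, 1.0, -0.001]
wrist_force: [0.9, -7.3, 4.5]
gripper_width: 0.0598
gripper_force: 3.4
```

```bash
python3 tray.py w3 | grep -v F
```

```text
scene L 245 ang -1.79 pt 516.7 121.4 ext [0.456 0.11 ] [0.605 0.125]
scene R 174 ang -5.44 pt 492.6 -14.8 ext [ 0.451 -0.021] [0.536 0.009]
side L 135 ang -1.91 pt 521.2 120.9 ext [0.459 0.112] [0.627 0.142]
side R 308 ang -2.55 pt 523.6 -16.9 ext [ 0.452 -0.023] [0.602 0.01 ]
wrist L 2992 ang 0.08 pt 489.4 121.0 ext [0.457 0.11 ] [0.528 0.126]
wrist R 5371 ang -4.21 pt 495.2 -13.8 ext [ 0.452 -0.021] [0.548 0.01 ]
```

Call:
move_arm:
  targets: [0,0.02,0,0,0,0,0.7,0,0.015,0,0,0,0,0.7,0,0,0,0,0,0,0.7]

```text
clock: 6.4
position: [0.5287, 0.0798, 0.0268]
tool_rot: [0.001, 0.018, 1.0, -0.001]
wrist_force: [-0.9, -5.9, 4.0]
gripper_width: 0.0595
gripper_force: 2.7
```

```bash
python3 tray.py w4 | grep -v F
```

```text
scene L 266 ang -1.85 pt 517.4 125.3 ext [0.455 0.11 ] [0.606 0.129]
scene R 174 ang -4.62 pt 494.8 -11.2 ext [ 0.451 -0.017] [0.537 0.009]
side L 150 ang -2.09 pt 523.1 124.1 ext [0.457 0.11 ] [0.626 0.141]
side R 302 ang -2.3 pt 523.7 -13.3 ext [ 0.452 -0.019] [0.602 0.009]
wrist L 3225 ang 0.44 pt 489.3 124.3 ext [0.457 0.11 ] [0.527 0.129]
wrist R 5235 ang -3.91 pt 495.2 -10.4 ext [ 0.452 -0.017] [0.548 0.01 ]
```

Call:
move_arm:
  targets: [0,-0.12,0,0,0,0,0.7,0,-0.1,0.3,0,0,0,0.7,0,0,0.3,0,0,0,0.7,-0.5,0,0,0,0,0,0.7,-0.48,0,0,0,0,0,0.7]

```text
clock: 7.05
position: [0.4296, 0.0592, 0.0871]
tool_rot: [0.001, 0.018, 1.0, 0.001]
wrist_force: [-0.8, 0.4, 0.0]
gripper_width: 0.0595
gripper_force: 0.0
```

```bash
python3 - <<'E'
from h import *
s=r.read_state(); print(s['position'],s['q'])
im,w,_,_=cloud('side'); cv2.imwrite('pics/s5.png',im)
E
python3 tray.py w5
```

```text
[0.42956069 0.05920175 0.08709174] [-0.03529679  0.12744456 -0.18575704  2.05760698  0.02823139  0.95611392
  1.29952205]
scene L 305 ang -1.62 pt 523.2 124.8 ext [0.456 0.111] [0.606 0.129]
scene R 194 ang -1.41 pt 551.7 -13.2 ext [ 0.451 -0.02 ] [0.602 0.009]
scene F 72 ang -92.98 pt 455.9 97.7 ext [0.451 0.003] [0.461 0.119]
side L 220 ang -2.13 pt 530.6 124.2 ext [0.458 0.11 ] [0.627 0.141]
side R 302 ang -2.31 pt 523.6 -13.6 ext [ 0.451 -0.018] [0.602 0.01 ]
side F 46 ang -92.49 pt 455.6 53.4 ext [0.452 0.001] [0.462 0.12 ]
wrist L 36 ang 31.87 pt 461.3 126.2 ext [0.458 0.124] [0.466 0.128]
wrist F 422 ang -92.48 pt 454.6 44.4 ext [0.453 0.019] [0.461 0.096]
```

View pics/s5.png

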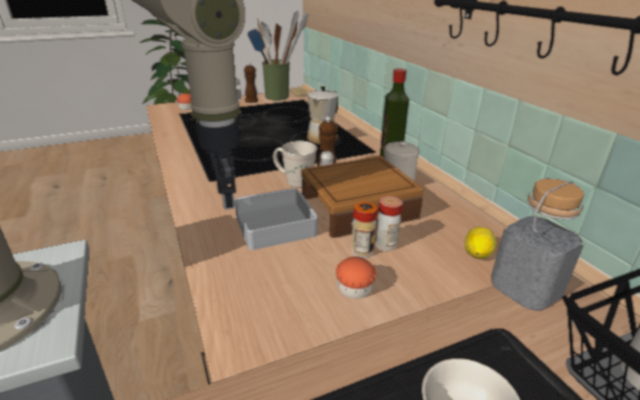

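The side view shows the board closed and flush, and the tray straight in front of the mouth around (275,215), with the bystanders untouched and the gripper behind the tray front. I'll lower it and push along the station axis.

Call:
move_arm:
  targets: [0,0,-0.3,0,0,0.0015,0.7,0,0,-0.3,0,0,0,0.7,0.1,0,0,0,0,0,0.7,0.1,-0.003,0,0,0,0,0.7,0.1,-0.003,0,0,0,0,0.7]

```text
clock: 7.75
position: [0.461, 0.0588, 0.0273]
tool_rot: [0.0, 0.015, 1.0, 0.0]
wrist_force: [-1.8, 0.4, -1.5]
gripper_width: 0.0597
gripper_force: 1.2
```

Call:
move_arm:
  targets: [0.08,-0.002,0,0,0,0,0.7,0.08,-0.002,0,0,0,0,0.7,0.08,-0.003,0,0,0,0,0.7,0.08,-0.002,0,0,0,0,0.7,0.08,-0.003,0,0,0,0,0.7]

```text
clock: 8.25
position: [0.4996, 0.0577, 0.0272]
tool_rot: [-0.0, 0.015, 1.0, 0.0]
wrist_force: [-6.1, 0.0, 4.4]
gripper_width: 0.0596
gripper_force: 3.1
```

```bash
python3 tray.py w6
```

```text
scene L 252 ang -0.88 pt 569.8 125.1 ext [0.51 0.11] [0.637 0.128]
scene R 27 ang -9.75 pt 626.3 -14.7 ext [ 0.615 -0.024] [ 0.637 -0.012]
scene F 47 ang -91.83 pt 511.1 95.8 ext [0.486 0.023] [0.515 0.12 ]
side L 129 ang -1.64 pt 593.8 123.6 ext [0.552 0.119] [0.638 0.14 ]
side R 229 ang -2.35 pt 565.7 -13.7 ext [ 0.51  -0.033] [0.626 0.01 ]
side F 48 ang -35.25 pt 498.4 18.0 ext [0.488 0.   ] [0.515 0.032]
wrist L 481 ang 4.65 pt 548.2 122.9 ext [0.513 0.116] [0.571 0.127]
wrist R 386 ang -9.7 pt 540.9 -10.0 ext [ 0.509 -0.015] [ 0.56  -0.001]
wrist F 735 ang -88.9 pt 492.1 51.4 ext [0.488 0.014] [0.516 0.12 ]
```

Call:
move_arm:
  targets: [0.05,-0.002,0,0,-0.025,0,0.7,0.08,-0.003,0,0,-0.025,0,0.7,0.08,-0.002,0,0,0,0,0.7,0.08,-0.003,0,0,0,0,0.7,0.08,-0.002,0,0,0,0,0.7]

```text
clock: 8.9
position: [0.5365, 0.0563, 0.0265]
tool_rot: [0.078, 0.015, 0.997, 0.001]
wrist_force: [-2.4, 0.1, -1.2]
gripper_width: 0.0597
gripper_force: 1.2
```

Call:
move_arm:
  targets: [0.08,-0.003,0,0,0,0,0.7,0.08,-0.002,0,0,0,0,0.7,0.08,-0.003,0,0,0,0,0.7,0.08,-0.002,0,0,0,0,0.7]

```text
clock: 9.3
position: [0.5685, 0.0554, 0.0264]
tool_rot: [0.078, 0.015, 0.997, 0.001]
wrist_force: [-6.9, -0.1, 3.8]
gripper_width: 0.0601
gripper_force: 3.0
```

```bash
python3 tray.py w7; python3 -c "
from h import *
cv2.imwrite('pics/s7.png',cloud('side')[0][100:300,150:470])"
```

```text
scene L 122 ang 1.79 pt 606.4 123.1 ext [0.578 0.111] [0.638 0.126]
side L 32 ang -82.01 pt 627.7 128.6 ext [0.618 0.12 ] [0.638 0.142]
side R 108 ang -11.37 pt 600.2 -13.7 ext [ 0.577 -0.034] [0.626 0.009]
wrist L 540 ang 2.23 pt 624.8 120.9 ext [0.581 0.114] [0.655 0.125]
wrist R 449 ang -8.06 pt 617.8 -13.6 ext [ 0.578 -0.024] [ 0.649 -0.004]
```

Call:
move_arm:
  targets: [0.08,-0.002,0,0,0,0,0.7,0.08,-0.003,0,0,0,0,0.7,0.08,-0.002,0,0,0,0,0.7,0.05,-0.002,0,0,0,0,0.7,0.04,-0.001,0,0,0,0,0.7]

```text
clock: 10.0
position: [0.6006, 0.0544, 0.0261]
tool_rot: [0.078, 0.015, 0.997, 0.001]
wrist_force: [-6.2, 0.8, 5.6]
gripper_width: 0.0597
gripper_force: 3.5
```

Call:
move_arm:
  targets: [0.03,-0.001,0,0,0,0,0.7,0.03,0,0,0,0,0,0.7,0.02,-0.001,0,0,0,0,0.7]

```text
clock: 10.3
position: [0.6084, 0.0542, 0.0261]
tool_rot: [0.078, 0.015, 0.997, 0.001]
wrist_force: [-6.6, -0.7, 3.6]
gripper_width: 0.0599
gripper_force: 3.2
```

Call:
move_arm:
  targets: [0.02,0,0,0,0,0,0.7,0.01,0,0,0,0,0,0.7]

```text
clock: 10.5
position: [0.6114, 0.0542, 0.0262]
tool_rot: [0.078, 0.015, 0.997, 0.001]
wrist_force: [-6.3, 0.5, 4.6]
gripper_width: 0.0593
gripper_force: 3.2
```

Call:
move_arm:
  targets: [0.02,0,0,0,0,0,0.7,0.01,0,0,0,0,0,0.7]

```text
clock: 10.7
position: [0.6142, 0.0542, 0.0261]
tool_rot: [0.078, 0.015, 0.997, 0.001]
wrist_force: [-11.0, 0.6, 8.0]
gripper_width: 0.0598
gripper_force: 5.2
```

Call:
move_arm:
  targets: [0.01,0,0,0,0,0,0.7,0,0,0,0,0,0,0.7]

```text
clock: 10.9
position: [0.6142, 0.0542, 0.026]
tool_rot: [0.077, 0.015, 0.997, 0.001]
wrist_force: [-12.5, -0.7, 9.3]
gripper_width: 0.0595
gripper_force: 6.0
```

Call:
move_arm:
  targets: [0.01,0,0,0,0,0,0.7,0,0,0,0,0,0,0.7]

```text
clock: 11.1
position: [0.6143, 0.0542, 0.0258]
tool_rot: [0.076, 0.015, 0.997, 0.001]
wrist_force: [-16.6, -1.1, 12.7]
gripper_width: 0.0597
gripper_force: 8.2
```

The tool has stalled at x=0.614 while the force rises, so the tray is on its back stop. I'll retreat and check.

Call:
move_arm:
  targets: [-0.2,0,0,0,0,0,0.7,-0.4,0,0,0,0,0,0.7,-0.4,0,0,0,0.025,0,0.7,-0.3,0,0.3,0,0.025,0,0.7,0,0,0.5,0,0,0,0.7]

```text
clock: 11.6
position: [0.4827, 0.0538, 0.1045]
tool_rot: [-0.005, 0.015, 1.0, -0.0]
wrist_force: [1.7, 1.0, -0.1]
gripper_width: 0.0597
gripper_force: 0.0
```

Call:
move_arm:
  targets: [0,0,0.4,0,0,0,0.7,0,0,0.4,0,0,0,0.7,0,0,0,0,0,0,0.7]

```text
clock: 11.9
position: [0.4908, 0.0547, 0.1927]
tool_rot: [0.006, 0.015, 1.0, 0.001]
wrist_force: [1.0, -1.0, -0.4]
gripper_width: 0.0597
gripper_force: 0.0
```

Run:
```python
from m import *
ws={}
for n in('scene','side'):
    im,w,_,_=cloud(n); ws[n]=(im,w)
measure(ws)
for n,(im,w) in ws.items():
    for nm,zl,zh in(('board',.060,.078),('tray',.008,.026)):
        p=w[(w[...,2]>zl)&(w[...,2]<zh)&(w[...,0]>.58)&(w[...,0]<.64)&(w[...,1]>.0)&(w[...,1]<.10)]
        if len(p): print(n,nm,len(p),'x',np.percentile(p[:,0],[10,50,90]).round(4),np.polyfit(p[:,1],p[:,0],1).round(4))
    w0=np.load(n+'0.npy'); 
    for nm,(a,b,c,d) in dict(mug=(.59,.71,.175,.29),mill=(.71,.78,.22,.285),salt=(.69,.735,.17,.225),jars=(.63,.75,-.135,-.07),timer=(.55,.64,-.235,-.15)).items():
        f=lambda w:[w[(w[...,0]>a)&(w[...,0]<b)&(w[...,1]>c)&(w[...,1]<d)&(w[...,2]>.03)]]
        print(nm,[ (len(q),q.mean(0).round(3).tolist()) for q in f(w0)+f(w)])
I=ws['scene'][0][100:340,180:500]; J=ws['side'][0][120:320,180:500]
cv2.imwrite('pics/end.png',np.vstack([cv2.resize(I,(430,322)),cv2.resize(J,(430,269))]))
```

```text
scene board 5553 rect [745.2  49.3] [191.1 250.9] 88.0 z 0.0827 [[616.0, -42.0], [867.0, -51.0], [874.0, 140.0], [623.0, 149.0]]
scene tray 82 rect [620.7 232.9] [53.5 11.4] 77.6 z 0.0447 [[609.0, 208.0], [621.0, 206.0], [632.0, 258.0], [621.0, 260.0]]
side board 3851 rect [731.6  49.5] [192.8 220. ] 88.2 z 0.0802 [[619.0, -43.0], [838.0, -50.0], [845.0, 142.0], [625.0, 149.0]]
side tray 264 rect [ 828.7 -312.2] [ 9.9 75.7] 6.09 z 0.0462 [[820.0, -275.0], [828.0, -350.0], [838.0, -349.0], [830.0, -274.0]]
scene board 191 x [0.6206 0.6221 0.624 ] [0.0289 0.6208]
scene tray 209 x [0.6217 0.6234 0.6248] [0.03   0.6218]
mug [(2269, [0.651, 0.228, 0.074]), (2265, [0.651, 0.228, 0.074])]
mill [(1297, [0.73, 0.256, 0.102]), (1299, [0.73, 0.256, 0.102])]
salt [(235, [0.704, 0.205, 0.087]), (233, [0.704, 0.206, 0.086])]
jars [(1228, [0.677, -0.094, 0.081]), (457, [0.703, -0.093, 0.089])]
timer [(511, [0.588, -0.178, 0.048]), (429, [0.583, -0.18, 0.048])]
side board 122 x [0.6213 0.6226 0.6241] [0.0271 0.6213]
side tray 117 x [0.6224 0.6237 0.6248] [0.0268 0.6223]
mug [(1017, [0.651, 0.223, 0.078]), (1129, [0.649, 0.221, 0.074])]
mill [(587, [0.737, 0.238, 0.107]), (581, [0.737, 0.238, 0.107])]
salt [(173, [0.711, 0.188, 0.077]), (178, [0.711, 0.189, 0.077])]
jars [(1925, [0.68, -0.114, 0.076]), (1923, [0.68, -0.114, 0.076])]
timer [(990, [0.59, -0.2, 0.046]), (991, [0.59, -0.2, 0.046])]
```

View pics/end.png

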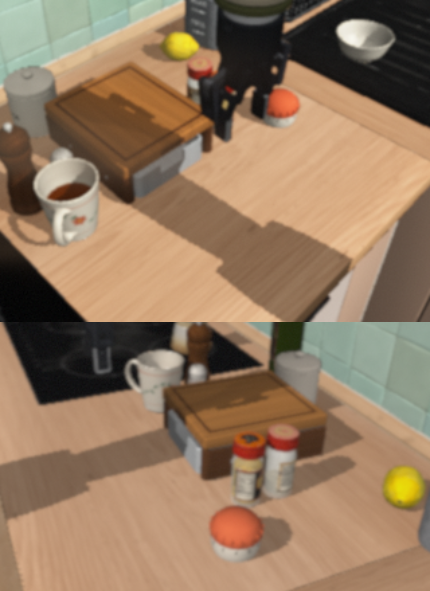

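The picture shows the board closed and the tray inside the bay, flush: its front measures 1 mm behind the board edge, as expected at home. The bystanders have not moved and the gripper is clear.

```bash
python3 -c "
from workcell import r
print(r.close_job())"
```

```text
the job is handed in; nothing more can be done
None
```

The board is back on its stop, the tray is on its back stop in the bay with its front flush with the station, the things standing around did not move, and the job is handed in at about 12 s.

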